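# Show a culture dish's underside to the camera with the tilting mirror

## Robot

A 6-joint arm with a two-finger parallel gripper is mounted at the origin on a cart in front of the work surface, level with it; the furniture and walls round the work are solid. World frame = base frame: x ahead of the robot, y to its left, z up, the work surface at z = 0. Lengths are in m, angles in rad, forces in N, time in s.
With the tool pointing down it reaches from about 0.425 to 0.95 m from the base axis. Payload 3.5 kg.
Tool frame: the origin (TCP) lies at the very end of the fingers, on their centre line; the grasp point (between the pads) lies 19 mm behind it (ctrl.grip_point_offset is the distance from the TCP to the grasp point, in m); z points along the fingers, y is the line along which they close (so a half turn about z gives the same grasp; the last joint's range is limited). The gripper opens to 85 mm and grips with 20 to 120 N. Pads are 22 mm wide; open, the fingers measure 114 mm over their backs; the gripper's body (76 mm by 85 mm) begins 54 mm behind the grasp point. The pads swing forward as they close: fully open they stand 13 mm farther back than shut.
Start: joints at [-1.34, 0.286, 1.577, -0, 1.279, -0.15], TCP at [0.251, -0.627, 0.231] pointing down, gripper open.
Joint ranges: [-2.77, 2.77], [-0.9, 2.22], [0.21, 2.48], [-1.53, 4.67], [0.24, 2.81], [-2.84, 2.84]. Speed limits (rad/s): [2.79, 2.79, 3.14, 3.14, 3.14, 3.14].

## Interface

Orientations are given as a unit quaternion [x, y, z, w].
In Python, from plant import ctrl gives the robot as it stands. The module is installed in compiled form; this text tells all that it offers.
- The arm moves only by the shell command python3 -m pendant 'ROWS' [OPENING] [FORCE]. ROWS is JSON, a list of rows, each an object of numbers: "dx", "dy", "dz": the shift along the tool's x, y, z in cm; "twist": the turn about the tool's z in degrees. A call has 1 to 10 rows; each row is the pose to reach, as a shift and turn from the pose commanded when the call began, along the tool's axes at that moment; what a row does not reach only later rows make up. A row lasts 1/8 s, in which the tool goes at most 62.5 mm and 10.7 degrees, less where a joint would pass 70% of its speed; a pose out of reach is approached as far as the arm can. A call with a gripper value outside its range is refused whole. OPENING is the opening in per cent of the stroke, from 0 (shut) to 100 (fully open), set as the call begins (- or left out, the last holds). The fingers move at their own pace and stop on an object; FORCE is the grip in N (left out, the last holds). Time passes only in rows, so rows that repeat a pose let the fingers close. It gives the time, the measured TCP pose, the force, the opening and the grip force at its end, in the units of the state.
- ctrl.get_state(): the state, without advancing time (a new reading comes with each control period).
- ctrl.read_camera(name): name is "scene" or "top" or "wrist"; returns a dict with "img" (480x640x3 uint8, red, green, blue), "depth" (480x640 float32, m along the optical axis (not along the pixel's ray), 0 where there is no reading), "camera_matrix" (3x3 intrinsics, pixels), "distortion" ([k1, k2, p1, p2, k3] as OpenCV has them; the pictures are not rectified), "xyz" and "rotation" of the camera in the world; the wrist camera has in their place "tool_from_camera" (4x4, takes a point from camera to tool coordinates, whose origin is the TCP and whose axes are the flange's). Camera axes: x right, y up, looking along -z (the intrinsics and any distortion apply to the point x, -y, -z); pixel columns grow to the right and rows downward; lengths in m; the calibration is good to about 2 mm. A picture is of the moment at which its call begins: read the wrist's pose just before it.
- ctrl.sign_off(): hands the job in; it is judged then, once.
The state is a dict: "time": time; "qpos": joint angles; "dq": joint speeds; "joint_efforts": joint torques, N m; "eef_pos": TCP position; "tcp_rot": TCP orientation; "contact_force": force on the tool from outside, world axes, zero at the start; "wrist_torque": the same for the moment, N m; "opening": opening from 0.0 (shut) to 1.0 (fully open); "finger_force": force on a finger pad.
Only numpy, scipy, OpenCV 4.12 (cv2) and the standard library are available. Lean on these libraries where they do the work, as an engineer would, in place of code of your own. Each camera call takes 0.05 s, during which the arm holds its last target. There are 200 camera calls.

## Task

Photograph the underside of the culture dish without turning it over: set the dish right way up on the narrow ring of the reading stand, flat between its four pins, and let go of it. Then swing the sprung mirror beneath by its side lever until the cross inked on the middle of the dish's underside appears in the mirror in the middle of the stand camera's view, and finish while still holding the lever steadily there; do not move the camera's arm or disturb the things standing about.

Things in the scene. Friction and masses are not known exactly. Their poses are not given: they have to be found in the camera images.
- dish: The round culture (petri) dish with its lid on, clear with pale agar, 58 mm across and 14 mm high, about 22 g, standing flat on the bench; the only such dish. Origin: centre of its underside, z up through the lid. A small dark cross is inked on the middle of its underside. Grip it across the rim; the grip is firmest along its own x or y axis, where it is 56 mm wide.
- reading_stand: Dish-reading stand fixed to the bench: white base plate 170 x 126 mm, two aluminium cheeks (44 mm wide, at y = -44 and 44 mm), mirror between them, dish ring on top, camera arm at the far side, lever at the near side. Origin: on the bench under the ring's middle. x: level, to the camera's side (robot's right); y: along the mirror's axle, away from the lever and the robot; z up.
- seat (a point): Centre of the top face of the steel ring for the dish, 145 mm above the bench, above the axle; axes as the stand's. Ring 56 mm across outside, 45 mm inside. Four pins 5.6 mm thick, tapered on top, stand 34.5 mm from the centre at 45 degrees to x and y and rise 6.5 mm above the ring: 2.7 mm play round the dish. Fingers pass between the pins along x or y; close by, only the pins are higher.
- axle (a point): Centre of the mirror's face, on its turning axis, 85 mm above the bench and 60 mm straight under the seat; axes as the stand's; the axle runs along y.
- mirror (a joint): Angle (rad) of the mirror (pane 70 x 66 mm) from its parked place, 0 to 1.05. At value q the perpendicular to its face points to the camera's side, 0.35 + q above level. A spring turns it back to 0 (1 N at the handle when parked, 2 to 2.5 N at 0.7). The camera sees the cross when this perpendicular lies halfway between straight up (the dish) and the direction from axle to lens.
- lever_root (a point): Where the lever starts, on the axle's line at stand y = -55 mm: a steel rod 8 mm thick and 90 mm long, part of the mirror and turning with joint mirror, pointing away from the camera's side. At joint value q it points 0.70 - q above level: pressing its end down turns the mirror's face upward.
- handle (a point): Middle of the lever's handle, a black round bar 10 mm thick, 50 mm long, parallel to the axle (13 mm collar at its free end), 90 mm from the axle, at stand y = -84 mm. Parked: 143 mm above the bench, 69 mm from the axle along stand -x. Press it from above or pinch it from above across the bar (fingers closing along the stand's x); it swings about the axle.
- camera_arm (a joint): Angle (rad) by which the camera's swing arm stands above level, 0 to 0.9, clamped stiffly; to be left as it is. The arm turns about the same axle as the mirror.
- lens (a point): Middle of the front glass of the small grey camera on the swing arm, 165 mm from the axle in the stand's middle plane; it always looks straight at the axle's centre, from joint camera_arm radians above level. The camera's body (36 mm, 32 mm wide) lies beyond it.
- oil_bottle: Small brown bottle with black cap, 28 mm across, 62 mm high, bystander; origin at the centre of its underside.
- spare_eyepiece: Black eyepiece standing on end, 40 mm across, 59 mm high, bystander; origin at the centre of its underside.
- can: White screw can with black lid, 37 mm across, 54 mm high, bystander; origin at the centre of its underside.
- slip_box: Flat white box of cover slips, 52 x 30 x 14 mm, bystander; origin at the centre of its underside.
Mind the look-alikes: they are no part of the job. What is shaped like the dish but yellow is not meant.

How it is judged:
By the outcome, as a careful person would: the job done as asked, in the order asked, and still so for the second after the job is handed in, while the arm keeps its last pose, push and grip.
It also fails if it takes over 58 s, if anything falls off the work surface, if the arm or the gripper's body presses on something with over 40 N, if the wrist force passes 120 N, or if a joint passes its speed limit or range.

## Working session

There is one attempt and no reset: what is moved stays moved. The work goes in short steps, Python scripts to look and compute and a shell command to move; the robot and the scene stay as the last step left them, time stands still between calls to the robot, and variables do not carry over. Pictures are saved under pics/ and viewed, at most 10 in all, crops included, and the job is handed in when it is done.

```bash
mkdir -p pics; cat > h.py <<'E'
import numpy as np, cv2
from scipy.spatial.transform import Rotation as R
from plant import ctrl
def cam(name):
    s=ctrl.get_state(); c=ctrl.read_camera(name)
    if name=="wrist":
        T=np.eye(4); T[:3,:3]=R.from_quat(s["tcp_rot"]).as_matrix(); T[:3,3]=s["eef_pos"]
        c["T"]=T@np.array(c["tool_from_camera"])
    else:
        T=np.eye(4); r=np.array(c["rotation"]); T[:3,:3]=r if r.shape==(3,3) else R.from_quat(r).as_matrix()
        T[:3,3]=c["xyz"]; c["T"]=T
    return c
def ray(c,u,v):
    p=cv2.undistortPoints(np.array([[[u,v]]],float),np.array(c["camera_matrix"]),np.array(c["distortion"]))[0,0]
    d=c["T"][:3,:3]@np.array([p[0],-p[1],-1]); return c["T"][:3,3],d   # depth-scaled
def atz(c,u,v,z):
    o,d=ray(c,u,v); return o+d*(z-o[2])/d[2]
def atdepth(c,u,v,k=2):
    p=c["depth"][int(v)-k:int(v)+k+1,int(u)-k:int(u)+k+1]; p=p[p>0]
    o,d=ray(c,u,v); return o+d*np.median(p) if p.size else None
def proj(c,P):
    q=np.linalg.inv(c["T"])@np.append(P,1); q=q[:3]*[1,-1,-1]
    return cv2.projectPoints(q[None],np.zeros(3),np.zeros(3),np.array(c["camera_matrix"]),np.array(c["distortion"]))[0].ravel()
def tri(c1,p1,c2,p2):
    o1,d1=ray(c1,*p1);o2,d2=ray(c2,*p2)
    s=np.linalg.lstsq(np.c_[d1,-d2],o2-o1,rcond=None)[0]
    a,b=o1+d1*s[0],o2+d2*s[1]; return (a+b)/2,np.linalg.norm(a-b)
def save(c,f): cv2.imwrite("pics/"+f,c["img"][:,:,::-1])
E
python3 - <<'E'
from h import *
import pickle
s=ctrl.get_state(); print(s, ctrl.grip_point_offset)
for n in("scene","top","wrist"):
    c=cam(n); save(c,n+"0.png"); pickle.dump(c,open(n+"0.pkl","wb")); print(n,c["T"].round(3).tolist(),np.array(c["camera_matrix"]).round(1).tolist())
E
```

```text
{'time': 0.0, 'qpos': array([-1.34003983e+00,  2.87204094e-01,  1.57818840e+00, -8.43204904e-06,
        1.27857387e+00, -1.50001432e-01]), 'dq': array([-0.00054155,  0.00100915,  0.00100399,  0.00097323, -0.00140237,
        0.00114252]), 'joint_efforts': array([ 1.44827292e-03, -4.05978084e+01, -2.92624658e+01, -7.41857025e-05,
        5.82492503e-03, -4.45550796e-06]), 'eef_pos': array([ 0.25071928, -0.62600286,  0.22991537]), 'tcp_rot': array([ 9.81931671e-01,  1.89232090e-01, -5.19417748e-05, -1.18572379e-03]), 'contact_force': array([-0.17120874,  0.4222672 , -0.16889289]), 'wrist_torque': array([ 0.07236277, -0.02750601, -0.01688735]), 'finger_force': 0.0, 'opening': 0.995307167595513} 0.0187
scene [[-0.716, 0.361, -0.598, -0.019], [-0.698, -0.401, 0.593, 0.681], [-0.025, 0.842, 0.539, 0.673], [0.0, 0.0, 0.0, 1.0]] [[435.1, 0.0, 319.8], [0.0, 435.1, 244.6], [0.0, 0.0, 1.0]]
top [[0.004, 0.993, -0.12, 0.421], [-1.0, 0.007, 0.022, 0.091], [0.022, 0.12, 0.993, 1.529], [0.0, 0.0, 0.0, 1.0]] [[565.1, 0.0, 320.6], [0.0, 565.1, 237.0], [0.0, 0.0, 1.0]]
wrist [[0.373, 0.896, 0.242, 0.312], [-0.928, 0.36, 0.095, -0.603], [-0.003, -0.26, 0.966, 0.372], [0.0, 0.0, 0.0, 1.0]] [[425.4, 0.0, 317.4], [0.0, 425.4, 237.5], [0.0, 0.0, 1.0]]
```

View pics/scene0.png

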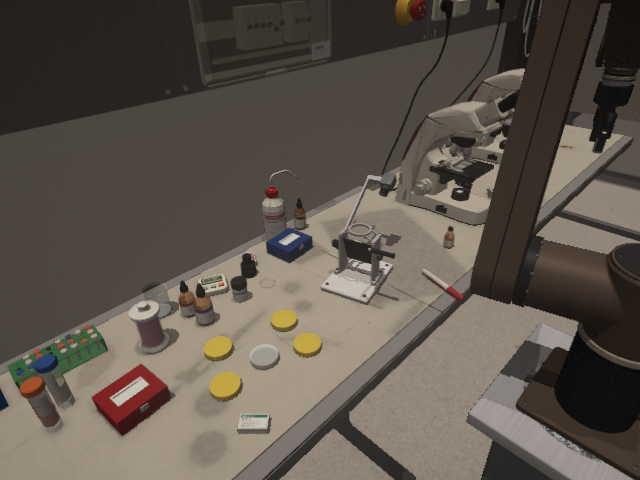

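View pics/top0.png

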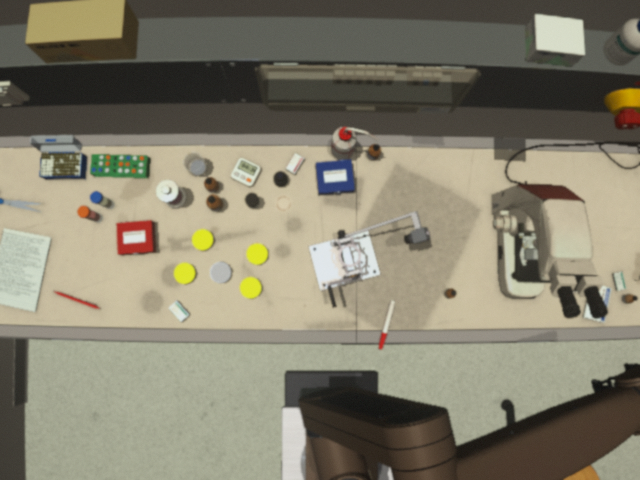

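The scene view shows the white dish at (264,356) among yellow look-alikes, and the stand with its ring at about (362,230). The top view shows the dish at (220,272) and the stand's ring at about (354,260), with the camera at (418,236) and the handle at about (333,297).

```bash
python3 - <<'E'
from h import *
import pickle
def crop(n,x,y,w,h,k):
    c=pickle.load(open(n+"0.pkl","rb"));return cv2.resize(c["img"][y:y+h,x:x+w],None,fx=k,fy=k,interpolation=cv2.INTER_CUBIC)
a=crop("top",300,205,140,105,400/140); b=crop("scene",315,165,100,75*2,4)
im=np.zeros((600,800,3),np.uint8)
im[:300,:400]=a[:300,:400]; im[300:600,:400]=crop("top",180,235,80,60,5); im[:600,400:]=b
cv2.imwrite("pics/c0.png",im[:,:,::-1])
t=pickle.load(open("top0.pkl","rb"));sc=pickle.load(open("scene0.pkl","rb"))
print(atdepth(t,220,272),atdepth(sc,264,356),tri(t,(220,272),sc,(264,356)))
E
```

```text
[0.50759106 0.32742025 0.01225696] [0.50352822 0.3302926  0.01596208] (array([0.50763377, 0.32759887, 0.01084966]), np.float64(0.0001101662576088864))
```

View pics/c0.png

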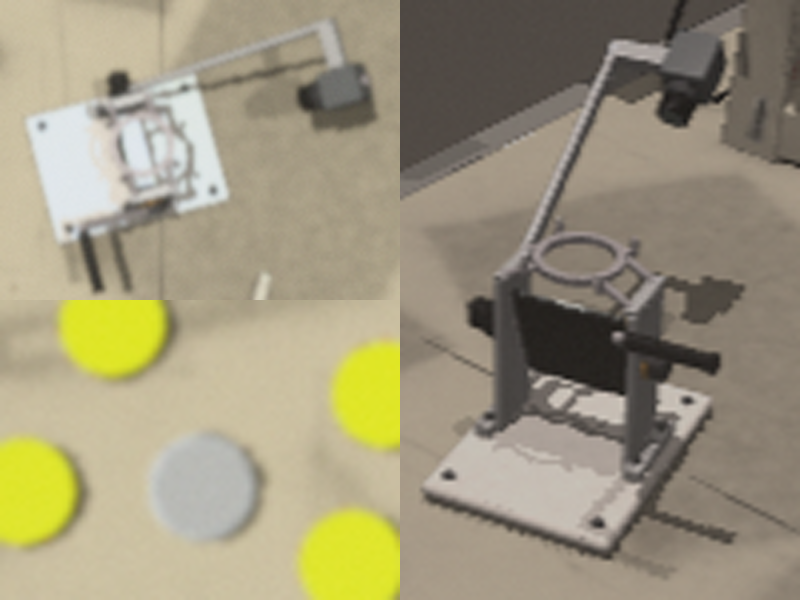

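The crop shows the base-plate holes at top-crop (42,126), (184,87), (212,190) and (69,229), and scene-crop (448,475), (688,400) and (598,522). The ring's centre is at scene-crop (579,258), and at least 34 mm is free around the dish.

```bash
python3 - <<'E'
from h import *
import pickle
t=pickle.load(open("top0.pkl","rb"));sc=pickle.load(open("scene0.pkl","rb"))
T=lambda x,y:(300+x/2.857,205+y/2.857); S=lambda x,y:(315+(x-400)/4,165+y/4)
H=[(42,126),(184,87),(212,190),(69,229)]
for h,s in((H[0],(448,475)),(H[2],(688,400)),(H[3],(598,522))): print(tri(t,T(*h),sc,S(*s)))
P=[atz(t,*T(*h),0.010) for h in H]; c=sum(P)/4; print("plate",c,"x dir deg",[np.degrees(np.arctan2(*(d[1::-1]))) for d in (P[1]-P[0],P[2]-P[3])],[np.linalg.norm(d) for d in (P[1]-P[0],P[2]-P[3],P[0]-P[3],P[1]-P[2])])
print("ring from scene at z .145",atz(sc,*S(579,258),.145), "top",atz(t,*T(157,150),.145), tri(t,T(157,150),sc,S(579,258)))
print("handle ends", [atz(sc,*S(*p),.143) for p in((622,338),(712,362))],[atz(t,*T(*p),.143) for p in((85,235),(97,288))])
print("cam body", atdepth(t,*T(345,88)), "lens end",atdepth(t,*T(308,97)))
E
```

```text
(array([0.5714197 , 0.07372319, 0.01602511]), np.float64(0.0016373168741404096))
(array([ 0.51112082, -0.08702935,  0.0167473 ]), np.float64(0.0001673291587052585))
(array([0.47456303, 0.04783879, 0.01708368]), np.float64(0.0012358970761575155))
plate [ 0.54169141 -0.00726674  0.01      ] x dir deg [np.float64(-74.23209983696705), np.float64(-74.5701403760798)] [np.float64(0.14005518432043348), np.float64(0.14008310578293934), np.float64(0.10045982357196953), np.float64(0.10128583333388304)]
ring from scene at z .145 [ 0.54252648 -0.01045005  0.145     ] top [ 0.53784504 -0.02450966  0.145     ] (array([ 0.54315226, -0.0210795 ,  0.13975137]), np.float64(0.012426365080326898))
handle ends [array([0.47157813, 0.03753362, 0.143     ]), array([0.42098575, 0.02358536, 0.143     ])] [array([0.46457149, 0.03732801, 0.143     ]), array([0.41934107, 0.02694795, 0.143     ])]
cam body [ 0.58464774 -0.17587577  0.21058257] lens end [ 0.57959708 -0.14872379  0.1879898 ]
```

```bash
python3 -m pendant '[{"dx":32.5,"dy":-27.5,"dz":-3},{"dx":32.5,"dy":-27.5,"dz":-3},{"dx":32.5,"dy":-27.5,"dz":-3},{"dx":32.5,"dy":-27.5,"dz":-3},{"dx":32.5,"dy":-27.5,"dz":-3},{"dx":32.5,"dy":-27.5,"dz":-3},{"dx":32.5,"dy":-27.5,"dz":-3},{"dx":40.5,"dy":-44.7,"dz":-3},{"dx":40.5,"dy":-44.7,"dz":-3},{"dx":40.5,"dy":-44.7,"dz":-3}]'
python3 - <<'E'
from h import *
import pickle
s=ctrl.get_state();print(s["eef_pos"],s["dq"].round(3))
c=cam("wrist"); save(c,"w1.png"); pickle.dump(c,open("w1.pkl","wb"))
E
```

```text
[ 0.25076989 -0.62613533  0.23022824] [-0.    -0.004 -0.005 -0.001  0.     0.001]$[0]: bad value
```

View pics/w1.png

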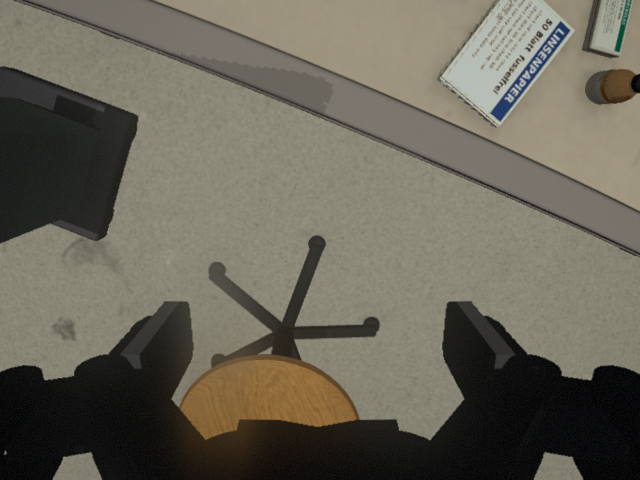

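The move was refused, so this view is just the start pose, looking over the floor and the bench edge. I'll try again with a full row.

```bash
python3 -m pendant '[{"dx":32.5,"dy":-27.5,"dz":-3,"twist":0},{"dx":32.5,"dy":-27.5,"dz":-3,"twist":0}]' || true; echo; python3 -m pendant '[{"dx":4.5,"dy":-3.8,"dz":-0.5},{"dx":9,"dy":-7.6,"dz":-1}]'
```

```text
time: 0.45
eef_pos: [0.3094, -0.5154, 0.2394]
tcp_rot: [0.982, 0.188, 0.0, -0.001]
contact_force: [0.9, -0.1, 0.1]
opening: 1.004
finger_force: 0.0
$[0]: bad value
```

```bash
python3 -m pendant '[{"dx":23,"dy":-19.5,"dz":-2,"twist":0},{"dx":23,"dy":-19.5,"dz":-2,"twist":0},{"dx":23,"dy":-19.5,"dz":-2,"twist":0},{"dx":23,"dy":-19.5,"dz":-2,"twist":0},{"dx":23,"dy":-19.5,"dz":-2,"twist":0},{"dx":31,"dy":-36.5,"dz":-2,"twist":0},{"dx":31,"dy":-36.5,"dz":-2,"twist":0},{"dx":31,"dy":-36.5,"dz":-2,"twist":0},{"dx":31,"dy":-36.5,"dz":-2,"twist":0}]'
python3 - <<'E'
from h import *
import pickle
s=ctrl.get_state();print(s["eef_pos"],s["dq"].round(3))
c=cam("wrist"); save(c,"w2.png"); pickle.dump(c,open("w2.pkl","wb"))
E
```

```text
time: 1.58
eef_pos: [0.4612, -0.0587, 0.2601]
tcp_rot: [0.981, 0.193, 0.0, -0.0]
contact_force: [0.1, -1.2, -0.5]
opening: 1.0
finger_force: 0.0
[ 0.46117848 -0.05872393  0.26007424] [-0.072  0.02  -0.018 -0.035 -0.014 -0.025]
```

View pics/w2.png

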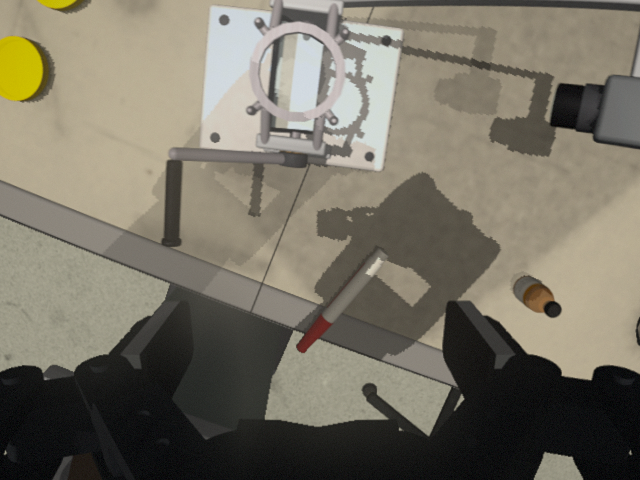

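The wrist view shows the ring's centre at about (297,71), with pins at (261,23), (343,33), (334,118) and (252,110). The handle runs from (174,160) to (171,243), and the lens front is at about (556,104). I'll take a second view from a shifted place.

```bash
python3 -m pendant '[{"dx":6,"dy":-4,"dz":-4,"twist":0},{"dx":6,"dy":-4,"dz":-4,"twist":0},{"dx":6,"dy":-4,"dz":-4,"twist":0},{"dx":6,"dy":-4,"dz":-4,"twist":0}]'
python3 - <<'E'
from h import *
import pickle
s=ctrl.get_state();print(s["eef_pos"],s["dq"].round(3))
c=cam("wrist"); pickle.dump(c,open("w3.pkl","wb"))
im=cv2.imread; 
w2=pickle.load(open("w2.pkl","rb"))
O=np.array([.543,-.011,.145]);print(proj(w2,O),proj(c,O))
k=np.zeros((600,800,3),np.uint8)
k[:480,:640]=c["img"]; 
cv2.imwrite("pics/w3.png",c["img"][:,:,::-1])
E
```

```text
time: 2.12
eef_pos: [0.5016, -0.0042, 0.2988]
tcp_rot: [0.982, 0.189, -0.001, -0.0]
contact_force: [-0.6, 0.7, 0.2]
opening: 1.001
finger_force: 0.0
[ 0.50157299 -0.00419168  0.29882434] [-0.003 -0.004  0.01   0.004  0.     0.004]
[293.22827547  73.2045856 ] [347.81723815 166.60630612]
```

View pics/w3.png

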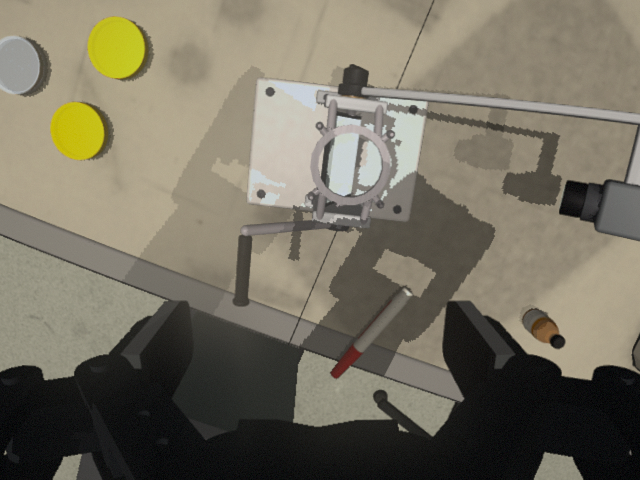

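The second view shows the ring's centre at about (351,164), plate holes at (270,91), (413,110), (397,209) and (261,194), the handle from (245,236) to (241,302), the lens's upper front edge at about (562,199), and the dish at (18,66).

```bash
python3 - <<'E'
from h import *
import pickle
w2=pickle.load(open("w2.pkl","rb"));w3=pickle.load(open("w3.pkl","rb"))
T=lambda a,b:tri(w2,a,w3,b)
h2=[(224,19),(386,41),(369,156),(215,137)];h3=[(270,91),(413,110),(397,209),(261,194)]
P=[]
for a,b in zip(h2,h3):
    p,e=T(a,b);P.append(p);print("hole",p.round(4),round(e,4))
for n,w,h in(("w2",w2,h2),("w3",w3,h3)):
    Q=[atz(w,*a,.010) for a in h]; print(n,"hole ctr",sum(Q)/4,[np.degrees(np.arctan2(d[1],d[0])).round(2) for d in(Q[1]-Q[0],Q[2]-Q[3])],[np.linalg.norm(d).round(4) for d in(Q[1]-Q[0],Q[2]-Q[3])])
print("ring",T((297,71),(351,164)),[atz(w,*p,.145).round(4) for w,p in((w2,(297,71)),(w3,(351,164)))])
print("handle",T((173.5,160),(245,236)),T((171,243),(241,302)))
print("lens upper rim",T((555,104),(562,199)))
# camera body cloud
for n,w,(u0,u1,v0,v1) in(("w2",w2,(560,640,72,150)),("w3",w3,(565,640,170,245))):
    pts=[]
    for v in range(v0,v1):
        for u in range(u0,u1):
            d=w["depth"][v,u]
            if d>0:
                o,r=ray(w,u,v); p=o+r*d
                if p[2]>.13: pts.append(np.r_[p,u,v])
    pts=np.array(pts); np.save(n+"cam.npy",pts); print(n,len(pts),pts[:,:3].min(0),pts[:,:3].max(0))
th=np.radians(-74.4); xs=np.array([np.cos(th),np.sin(th),0]);O=np.array([.543,-.011,0])
for n in("w2","w3"):
    p=np.load(n+"cam.npy"); X=(p[:,:3]-O)@xs; Y=(p[:,:3]-O)@np.array([-np.sin(th),np.cos(th),0])
    for lo in np.arange(.09,.21,.008):
        m=(X>lo)&(X<lo+.008)
        if m.sum()>5: print(n,round(lo+.004,3),m.sum(),"z med/max",np.median(p[m,2]).round(4),np.percentile(p[m,2],95).round(4),"Y",np.percentile(Y[m],[3,97]).round(4))
E
```

```text
hole [0.5736 0.0732 0.0127] 0.0002
hole [ 0.6091 -0.0624  0.0129] 0.0004
hole [ 0.5131 -0.0887  0.0114] 0.0003
hole [0.4764 0.0465 0.0142] 0.0007
w2 hole ctr [ 0.54332148 -0.00766892  0.01      ] [np.float64(-75.32), np.float64(-74.82)] [np.float64(0.1413), np.float64(0.1411)]
w3 hole ctr [ 0.54271058 -0.00779624  0.01      ] [np.float64(-75.35), np.float64(-74.54)] [np.float64(0.141), np.float64(0.141)]
ring (array([ 0.5452433 , -0.01247237,  0.14299725]), np.float64(0.00029039878613032797)) [array([ 0.5449, -0.0126,  0.145 ]), array([ 0.5455, -0.0123,  0.145 ])]
handle (array([0.46916967, 0.03868346, 0.14319384]), np.float64(0.00028055553638706767)) (array([0.41774415, 0.02462747, 0.14141961]), np.float64(0.00021368955863958647))
lens upper rim (array([ 0.57921529, -0.1437652 ,  0.17963272]), np.float64(0.0013082078187032105))
w2 4790 [ 0.56901343 -0.19234926  0.1744922 ] [ 0.60855874 -0.14140648  0.21132359]
w3 3758 [ 0.5692448  -0.18155707  0.1743975 ] [ 0.61204987 -0.1391387   0.21333807]
w2 0.134 34 z med/max 0.185 0.1869 Y [-0.0015  0.0073]
w2 0.142 805 z med/max 0.1866 0.1911 Y [-0.0101  0.0099]
w2 0.15 1581 z med/max 0.1944 0.2017 Y [-0.013   0.0124]
w2 0.158 1557 z med/max 0.2037 0.2069 Y [-0.0155  0.0145]
w2 0.166 761 z med/max 0.2074 0.2096 Y [-0.0162  0.0179]
w2 0.174 39 z med/max 0.1936 0.2044 Y [-0.0165 -0.016 ]
w2 0.182 13 z med/max 0.1895 0.1932 Y [-0.0164 -0.0162]
w3 0.134 101 z med/max 0.1839 0.1858 Y [-0.0046  0.0088]
w3 0.142 581 z med/max 0.1861 0.1911 Y [-0.0096  0.0109]
w3 0.15 1020 z med/max 0.1942 0.2015 Y [-0.0125  0.0128]
w3 0.158 1002 z med/max 0.2036 0.2066 Y [-0.0146  0.0154]
w3 0.166 976 z med/max 0.2079 0.2111 Y [-0.0147  0.0228]
w3 0.174 78 z med/max 0.2105 0.2124 Y [-0.0159  0.0227]
```

```bash
python3 - <<'E'
from h import *
from scipy.optimize import least_squares
th=np.radians(-74.8); xs=np.array([np.cos(th),np.sin(th),0]);ys=np.array([-np.sin(th),np.cos(th),0]);O=np.array([.545,-.0125,.085])
for n in("w2","w3"):
    p=np.load(n+"cam.npy"); L=p[:,:3]-O; X,Y,Z=L@xs,L@ys,L[:,2]
    a0=.6; s=X*np.cos(a0)+Z*np.sin(a0); h=-X*np.sin(a0)+Z*np.cos(a0)
    print(n,"s range",np.percentile(s,[0.5,2,98]).round(4))
    for lo in np.arange(.16,.2,.003):
        m=(s>lo)&(s<lo+.003)
        if m.sum()>20: print(round(lo+.0015,4),m.sum(),"h top",np.percentile(h[m],[50,90,97]).round(4),"Y",np.percentile(Y[m],[2,98]).round(4))
    # lens cylinder
    for s1 in(.174,.178):
        m=(s<s1)&(s>.164)
        f=lambda q:np.hypot(-X[m]*np.sin(q[0])+Z[m]*np.cos(q[0]),Y[m]-q[2])-q[1]
        r=least_squares(f,[.6,.01,0],loss="soft_l1",f_scale=.0005); print("cyl",s1,r.x.round(4),np.median(abs(r.fun)).round(5))
    # body top: plane fit
    m=(s>.185)&(h>.012)&(abs(Y)<.013); 
    A=np.c_[X[m],Y[m],np.ones(m.sum())]; k=np.linalg.lstsq(A,Z[m],rcond=None)[0]; print("plane angle",np.arctan(k[0]).round(4),k, m.sum())
E
```

```text
w2 s range [0.1677 0.1694 0.2057]
0.1675 74 h top [0.0042 0.0059 0.0064] Y [-0.0012  0.0106]
0.1705 252 h top [0.0047 0.0066 0.0073] Y [-0.0116  0.01  ]
0.1735 289 h top [0.0046 0.0064 0.007 ] Y [-0.0117  0.0097]
0.1765 286 h top [0.0044 0.0063 0.0071] Y [-0.0118  0.0096]
0.1795 315 h top [0.0053 0.0071 0.0078] Y [-0.0125  0.0112]
0.1825 320 h top [0.0052 0.0072 0.0079] Y [-0.0123  0.0111]
0.1855 333 h top [0.0057 0.0078 0.0085] Y [-0.0138  0.011 ]
0.1885 450 h top [0.0097 0.0108 0.0114] Y [-0.0162  0.0141]
0.1915 477 h top [0.0102 0.0114 0.0117] Y [-0.0165  0.0144]
0.1945 480 h top [0.01   0.011  0.0114] Y [-0.0164  0.0142]
0.1975 505 h top [0.01   0.0112 0.0118] Y [-0.0166  0.0177]
0.2005 517 h top [0.0099 0.011  0.0115] Y [-0.0167  0.0176]
cyl 0.174 [ 0.5706  0.0112 -0.0006] 0.00037
cyl 0.178 [ 0.5705  0.0113 -0.0006] 0.00041
plane angle 0.5815 [0.65729119 0.001536   0.01901632] 30
w3 s range [0.1655 0.1672 0.2094]
0.1645 32 h top [0.0018 0.0056 0.0061] Y [0.0026 0.0107]
0.1675 144 h top [0.0047 0.0063 0.0069] Y [-0.0094  0.0107]
0.1705 183 h top [0.0044 0.0064 0.007 ] Y [-0.0111  0.0107]
0.1735 187 h top [0.0042 0.0062 0.0068] Y [-0.0112  0.0108]
0.1765 189 h top [0.0043 0.0062 0.007 ] Y [-0.0113  0.0107]
0.1795 203 h top [0.0052 0.0071 0.0082] Y [-0.0121  0.0111]
0.1825 206 h top [0.005  0.0071 0.0078] Y [-0.0123  0.0111]
0.1855 229 h top [0.0055 0.0079 0.0087] Y [-0.013  0.013]
0.1885 297 h top [0.0096 0.0109 0.0114] Y [-0.0148  0.0152]
0.1915 298 h top [0.01   0.0111 0.0117] Y [-0.0151  0.0155]
0.1945 303 h top [0.0099 0.0112 0.0117] Y [-0.0155  0.0155]
0.1975 360 h top [0.0096 0.0109 0.0113] Y [-0.0153  0.0227]
0.2005 375 h top [0.0095 0.0108 0.0113] Y [-0.0152  0.023 ]
cyl 0.174 [ 5.691e-01  1.140e-02 -5.000e-04] 0.0004
cyl 0.178 [ 5.689e-01  1.140e-02 -5.000e-04] 0.00044
plane angle 0.6155 [ 0.70708089 -0.00669998  0.01129942] 19
```

```bash
python3 -m pendant '[{"dx":10.6,"dy":-29.6,"dz":12.5,"twist":0},{"dx":10.6,"dy":-29.6,"dz":12.5,"twist":0},{"dx":10.6,"dy":-29.6,"dz":12.5,"twist":0},{"dx":10.6,"dy":-29.6,"dz":12.5,"twist":0},{"dx":10.6,"dy":-29.6,"dz":12.5,"twist":0},{"dx":10.6,"dy":-29.6,"dz":12.5,"twist":0},{"dx":10.6,"dy":-29.6,"dz":12.5,"twist":0},{"dx":10.6,"dy":-29.6,"dz":12.5,"twist":0}]'
python3 - <<'E'
from h import *
import pickle
c=cam("wrist"); pickle.dump(c,open("w4.pkl","wb"))
u,v=proj(c,[.5076,.3276,.014]); print(u,v)
im=c["img"]; y0=int(np.clip(v-90,0,300)); x0=int(np.clip(u-120,0,400))
cv2.imwrite("pics/w4.png",np.vstack([cv2.resize(im,(400,300)),cv2.resize(im[y0:y0+180,x0:x0+240],(400,300),interpolation=cv2.INTER_CUBIC)])[:,:,::-1]); print(x0,y0)
w3=pickle.load(open("w3.pkl","rb"))
# depth bias check on ring and plate (w3)
for (u,v) in((315,164),(387,164),(351,128),(351,200),(300,100),(280,150)):
    p=atdepth(w3,u,v,1); print(p if p is None else p.round(4))
E
```

```text
time: 3.18
eef_pos: [0.4909, 0.3099, 0.1751]
tcp_rot: [0.982, 0.189, -0.0, 0.0]
contact_force: [0.9, -0.1, -1.2]
opening: 1.002
finger_force: 0.0
301.91706044205966 185.45735239841278
181 95
[0.5362 0.0107 0.1452]
[ 0.5548 -0.0356  0.1444]
[ 0.5679 -0.0029  0.1446]
[ 0.5222 -0.0222  0.1446]
[0.5763 0.0432 0.0137]
[0.5243 0.0443 0.0135]
```

View pics/w4.png

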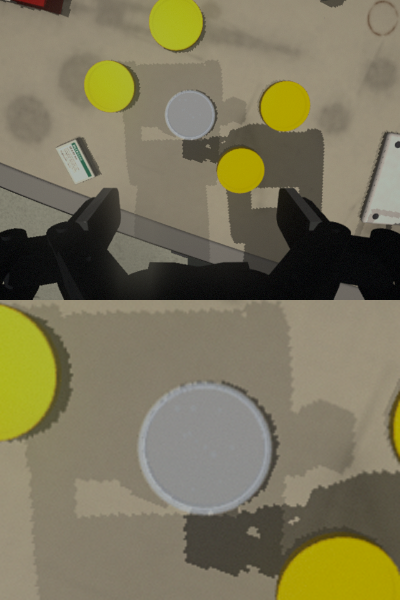

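The dish is round, centred at crop (204.5,149), which is full-image (303.7,184.4), and the fingers' places on either side are free. I'll work out the shift and also the fingertip setback from depth.

```bash
cat >> h.py <<'E'
def tips(c=None):
    c=c or cam("wrist"); M=np.array(c["tool_from_camera"]); K=np.array(c["camera_matrix"]); r=[]
    v,u=np.mgrid[295:360,90:560]; d=c["depth"][295:360,90:560]; m=(d>0)&(d<.25)
    q=cv2.undistortPoints(np.c_[u[m],v[m]].astype(float)[:,None],K,np.array(c["distortion"]))[:,0]
    P=np.c_[q[:,0]*d[m],-q[:,1]*d[m],-d[m]]@M[:3,:3].T+M[:3,3]; P=P[abs(P[:,0])<.02]
    for s in(-1,1):
        k=P[P[:,1]*s>0]; 
        if len(k)>20: r.append((len(k),np.percentile(k[:,2],98).round(4),np.percentile(abs(k[:,1]),[1,99]).round(4)))
    return r
def delta(p,tx=None):
    s=ctrl.get_state(); Rm=R.from_quat(s["tcp_rot"]).as_matrix()
    print("at",s["eef_pos"].round(4),"tool-x deg",np.degrees(np.arctan2(Rm[1,0],Rm[0,0])).round(2),"F",s["contact_force"].round(1),"op",round(s["opening"],3),"ff",round(s["finger_force"],1))
    print("delta cm",(Rm.T@(np.array(p)-s["eef_pos"])*100).round(2))
E
python3 - <<'E'
from h import *
import pickle
c=pickle.load(open("w4.pkl","rb")); print(tips(c))
p=atz(c,303.7,184.2,.013); print(p, atdepth(c,303.7,184)); delta([p[0],p[1],.03])
E
```

```text
[(3582, np.float64(-0.0144), array([0.0414, 0.0551])), (3592, np.float64(-0.0143), array([0.0431, 0.0569]))]
[0.50877366 0.32672203 0.013     ] [0.50900485 0.32678954 0.01368426]
at [0.4912 0.3099 0.1755] tool-x deg 21.72 F [0.5 0.6 0.7] op 0.998 ff 0.0
delta cm [ 2.25 -0.92 14.55]
```

```bash
python3 -m pendant '[{"dx":2.25,"dy":-0.9,"dz":5,"twist":6.6},{"dx":2.25,"dy":-0.9,"dz":11,"twist":6.6},{"dx":2.25,"dy":-0.9,"dz":14.5,"twist":6.6},{"dx":2.25,"dy":-0.9,"dz":14.5,"twist":6.6},{"dx":2.25,"dy":-0.9,"dz":14.5,"twist":6.6}]' 80
python3 - <<'E'
from h import *
c=cam("wrist"); print(tips(c)); delta([.5088,.3267,.004])
u,v=proj(c,[.5088,.3267,.013]); print(u,v)
E
```

```text
time: 3.85
eef_pos: [0.5101, 0.3278, 0.0324]
tcp_rot: [0.991, 0.132, 0.002, -0.0]
contact_force: [0.6, 1.2, 0.9]
opening: 0.801
finger_force: 0.0
[(9308, np.float64(0.0339), array([0.0009, 0.1   ])), (9847, np.float64(0.034), array([0.0012, 0.1098]))]
at [0.5105 0.3282 0.0331] tool-x deg 15.16 F [-0.9 -0.2  0.3] op 0.801 ff 0.0
delta cm [-0.21  0.1   2.91]
317.0042229424221 292.87294258166634
```

```bash
sed -i 's/P=P\[abs(P\[:,0\])<.02\]/P=P[(abs(P[:,0])<.02)\&(abs(P[:,1])<.06)]/; s/k=P\[P\[:,1\]\*s>0\]/k=P[(P[:,1]*s>.02)]/' h.py
python3 -m pendant '[{"dx":-0.2,"dy":0.1,"dz":1.5,"twist":0},{"dx":-0.2,"dy":0.1,"dz":2.7,"twist":0},{"dx":-0.2,"dy":0.1,"dz":2.7,"twist":0}]'
python3 - <<'E'
from h import *
c=cam("wrist"); M=np.array(c["tool_from_camera"]);print(M.round(3).tolist())
v,u=np.mgrid[290:420,60:580]; d=c["depth"][290:420,60:580]; m=d>0
q=cv2.undistortPoints(np.c_[u[m],v[m]].astype(float)[:,None],np.array(c["camera_matrix"]),np.array(c["distortion"]))[:,0]
P=np.c_[q[:,0]*d[m],-q[:,1]*d[m],-d[m]]@M[:3,:3].T+M[:3,3]
s=ctrl.get_state(); print(s["eef_pos"],s["contact_force"])
for y in np.arange(-.06,.061,.004):
    k=P[(abs(P[:,1]-y)<.002)&(abs(P[:,0])<.011)]
    if len(k): print(round(y,3),len(k),np.percentile(k[:,2],[2,50,98]).round(4))
E
```

```text
time: 4.28
eef_pos: [0.5052, 0.3259, 0.0015]
tcp_rot: [0.991, 0.132, -0.002, 0.0]
contact_force: [-0.2, -0.3, -0.3]
opening: 0.801
finger_force: 0.0
[[0.001, 0.965, 0.261, 0.065], [1.0, -0.001, 0.0, 0.001], [0.0, 0.261, -0.965, -0.142], [0.0, 0.0, 0.0, 1.0]]
[0.50585416 0.32620556 0.0021663 ] [ 0.25122184  0.11968898 -0.24575804]
-0.06 417 [-0.0518  0.0022  0.0034]
-0.056 650 [-0.0648 -0.0523  0.0032]
-0.052 1716 [-0.0691 -0.061   0.0028]
-0.048 1160 [-0.0618 -0.0592  0.0029]
-0.044 850 [-0.0604 -0.0558  0.0024]
-0.04 377 [-0.0662 -0.0309  0.0024]
-0.036 1143 [-0.0573 -0.0338  0.003 ]
-0.032 2527 [-0.0446 -0.0265  0.0027]
-0.028 346 [-0.0131 -0.0118 -0.0109]
-0.024 680 [-0.0132 -0.012  -0.0108]
-0.02 684 [-0.0131 -0.012  -0.0108]
-0.016 691 [-0.0132 -0.012  -0.0108]
-0.012 710 [-0.072  -0.012  -0.0109]
-0.008 694 [-0.0133 -0.012  -0.0108]
-0.004 679 [-0.0133 -0.012  -0.0108]
0.0 711 [-0.0133 -0.0119 -0.0108]
0.004 704 [-0.0132 -0.012  -0.0109]
0.008 696 [-0.0131 -0.012  -0.0108]
0.012 707 [-0.0133 -0.012  -0.0108]
0.016 697 [-0.0135 -0.012  -0.0108]
0.02 698 [-0.0132 -0.0119 -0.0108]
0.024 688 [-0.0132 -0.0119 -0.0108]
0.028 366 [-0.0131 -0.0118 -0.0106]
0.032 285 [0.001  0.0021 0.0033]
0.036 3179 [-0.0453 -0.0278  0.0028]
0.04 702 [-0.0684 -0.0327  0.0025]
0.044 313 [-0.0621 -0.0326  0.0029]
0.048 1191 [-0.061  -0.0584  0.0026]
0.052 1158 [-0.0624 -0.0595  0.0029]
0.056 1549 [-0.0702 -0.0619  0.003 ]
0.06 465 [-0.0643  0.0021  0.0034]
```

```bash
python3 -m pendant '[{"dx":0.3,"dy":0,"dz":0.4,"twist":0},{"dx":0.3,"dy":0,"dz":0.4,"twist":0},{"dx":0.3,"dy":0,"dz":0.4,"twist":0}]'
python3 -m pendant '[{"dx":0,"dy":0,"dz":0,"twist":0},{"dx":0,"dy":0,"dz":0,"twist":0},{"dx":0,"dy":0,"dz":0,"twist":0},{"dx":0,"dy":0,"dz":0,"twist":0}]' 50 30
```

```text
time: 4.7
eef_pos: [0.5097, 0.3273, -0.0007]
tcp_rot: [0.991, 0.132, 0.0, -0.0]
contact_force: [-0.2, -0.7, -1.1]
opening: 0.796
finger_force: 0.0
time: 5.2
eef_pos: [0.5099, 0.3274, -0.0]
tcp_rot: [0.991, 0.132, 0.0, -0.0]
contact_force: [-0.9, -1.1, 5.7]
opening: 0.643
finger_force: 31.1
```

```bash
python3 -m pendant '[{"dx":0,"dy":0,"dz":-2,"twist":0},{"dx":0,"dy":0,"dz":-7,"twist":0},{"dx":0,"dy":0,"dz":-13,"twist":0},{"dx":0,"dy":0,"dz":-19,"twist":0},{"dx":0,"dy":0,"dz":-22,"twist":0},{"dx":0,"dy":0,"dz":-22,"twist":0},{"dx":0,"dy":0,"dz":-22,"twist":0}]'
cat >> h.py <<'E'
def dishtop(c):
    M=np.array(c["tool_from_camera"]); v,u=np.mgrid[150:420:2,60:580:2]; d=c["depth"][150:420:2,60:580:2]; m=(d>0)&(d<.2)
    q=cv2.undistortPoints(np.c_[u[m],v[m]].astype(float)[:,None],np.array(c["camera_matrix"]),np.array(c["distortion"]))[:,0]
    P=np.c_[q[:,0]*d[m],-q[:,1]*d[m],-d[m]]@M[:3,:3].T+M[:3,3]
    return P
E
python3 - <<'E'
from h import *
c=cam("wrist"); P=dishtop(c); P=P[(np.hypot(P[:,0],P[:,1])<.036)&(P[:,2]>-.02)&(P[:,2]<-.002)]
k=P[abs(P[:,1])<.024]; print(len(P),k[:,0].min().round(4),k[:,0].max().round(4))
f=np.linalg.lstsq(np.c_[k[:,:2],np.ones(len(k))],k[:,2],rcond=None)[0]; print("tilt x,y",f)
for y in(-.01,0,.01): 
    z=P[abs(P[:,1]-y)<.003]; print(y,np.percentile(z[:,0],[.5,99.5]).round(4))
z=P[abs(P[:,0])<.004];print(np.percentile(z[:,1],[.5,99.5]).round(4))
delta([.5453,-.0125,.2])
E
```

```text
time: 6.08
eef_pos: [0.5086, 0.3269, 0.2178]
tcp_rot: [0.991, 0.132, -0.001, 0.0]
contact_force: [0.5, -0.7, -0.7]
opening: 0.646
finger_force: 31.9
5735 -0.0309 0.0282
tilt x,y [ 0.02030098  0.00082926 -0.01315098]
-0.01 [-0.028   0.0266]
0 [-0.0302  0.028 ]
0.01 [-0.0285  0.0271]
[-0.0266  0.0284]
at [0.5083 0.3267 0.2168] tool-x deg 15.22 F [ 0.9  0.2 -0.8] op 0.645 ff 31.9
delta cm [-5.32 33.71  1.72]
```

```bash
python3 -m pendant '[{"dx":-5.2,"dy":33.6,"dz":1.7,"twist":0},{"dx":-5.2,"dy":33.6,"dz":1.7,"twist":0},{"dx":-5.2,"dy":33.6,"dz":1.7,"twist":0},{"dx":-5.2,"dy":33.6,"dz":1.7,"twist":0},{"dx":-5.2,"dy":33.6,"dz":1.7,"twist":0},{"dx":-5.2,"dy":33.6,"dz":1.7,"twist":0},{"dx":-5.2,"dy":33.6,"dz":3,"twist":0},{"dx":-5.2,"dy":33.6,"dz":3,"twist":0},{"dx":-5.2,"dy":33.6,"dz":3,"twist":0}]'
python3 - <<'E'
from h import *
import pickle
c=cam("wrist"); pickle.dump(c,open("w5.pkl","wb")); cv2.imwrite("pics/w5.png",cv2.resize(c["img"][130:430,120:520],(800,600),interpolation=cv2.INTER_CUBIC)[:,:,::-1]); delta([.5461,-.0113,.16])
th=np.radians(-74.8); xs=np.array([np.cos(th),np.sin(th),0]);ys=np.array([-np.sin(th),np.cos(th),0])
for a in(45,135,225,315):
    P=np.array([.5453,-.0125,.1515])+.0345*(np.cos(np.radians(a))*xs+np.sin(np.radians(a))*ys); print(a,((proj(c,P)-[120,130])*2).round(0))
E
```

```text
time: 7.25
eef_pos: [0.547, -0.0093, 0.1882]
tcp_rot: [0.991, 0.133, -0.001, -0.0]
contact_force: [-0.1, 0.3, -0.7]
opening: 0.646
finger_force: 31.9
at [ 0.5473 -0.0094  0.1888] tool-x deg 15.32 F [ 0.2  0.7 -0.3] op 0.646 ff 31.9
delta cm [-0.17  0.15  2.88]
45 [516. 194.]
135 [291. 193.]
225 [297. 397.]
315 [507. 398.]
```

View pics/w5.png

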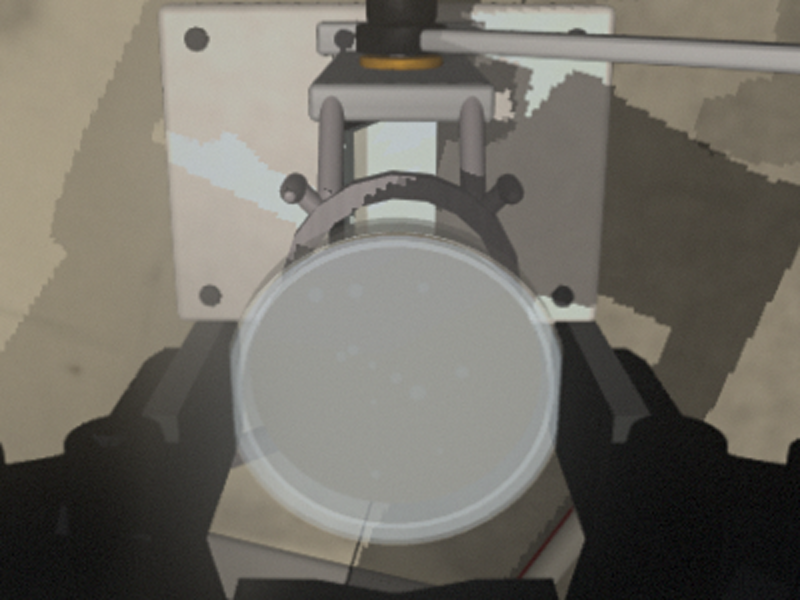

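The pin tops are at about (292,187) and (509,188), so the dish has to go about 1 mm in tool +y and 0.7 mm in -x. The dish sits level in the fingers.

```bash
python3 -m pendant '[{"dx":-0.07,"dy":0.1,"dz":1,"twist":0},{"dx":-0.07,"dy":0.1,"dz":2.2,"twist":0},{"dx":-0.07,"dy":0.1,"dz":3,"twist":0},{"dx":-0.07,"dy":0.1,"dz":3.4,"twist":0},{"dx":-0.07,"dy":0.1,"dz":3.6,"twist":0},{"dx":-0.07,"dy":0.1,"dz":3.6,"twist":0},{"dx":-0.07,"dy":0.1,"dz":3.6,"twist":0}]'
python3 -m pendant '[{"dx":0,"dy":0,"dz":0.2,"twist":0},{"dx":0,"dy":0,"dz":0.2,"twist":0},{"dx":0,"dy":0,"dz":0.4,"twist":0},{"dx":0,"dy":0,"dz":0.4,"twist":0},{"dx":0,"dy":0,"dz":0.4,"twist":0}]'
```

```text
time: 8.18
eef_pos: [0.5474, -0.0119, 0.1535]
tcp_rot: [0.991, 0.132, 0.0, 0.0]
contact_force: [0.2, 0.3, -0.9]
opening: 0.644
finger_force: 31.9
time: 8.8
eef_pos: [0.5471, -0.0118, 0.1491]
tcp_rot: [0.991, 0.132, -0.0, -0.0]
contact_force: [0.5, -0.2, 0.2]
opening: 0.645
finger_force: 31.9
```

```bash
for i in 1 2; do python3 -m pendant '[{"dx":0,"dy":0,"dz":0.13,"twist":0},{"dx":0,"dy":0,"dz":0.13,"twist":0}]' | grep -E "eef|cont|time"; done
python3 - <<'E'
from h import *
import pickle
c=cam("wrist"); pickle.dump(c,open("w6.pkl","wb")); delta([.5461,-.0113,.146])
M=dishtop(c); P=M[(np.hypot(M[:,0],M[:,1])<.036)&(M[:,2]>-.02)&(M[:,2]<-.004)&(abs(M[:,1])<.024)]
print(np.median(P[:,2]),np.percentile(P[:,0],[.5,99.5]), np.linalg.lstsq(np.c_[P[:,:2],np.ones(len(P))],P[:,2],rcond=None)[0])
E
```

```text
time: 9.05
eef_pos: [0.547, -0.0118, 0.1477]
contact_force: [-0.0, 0.1, -0.4]
time: 9.3
eef_pos: [0.547, -0.0117, 0.1463]
contact_force: [0.1, -0.3, -0.5]
at [ 0.547  -0.0118  0.1464] tool-x deg 15.21 F [-0.7  0.4 -0.1] op 0.646 ff 31.9
delta cm [-0.08 -0.07  0.04]
-0.013321508083266043 [-0.02899883  0.02785707] [ 1.82756133e-02  4.39697716e-05 -1.31715516e-02]
```

```bash
for i in 1 2; do python3 -m pendant '[{"dx":0,"dy":0,"dz":0.08,"twist":0},{"dx":0,"dy":0,"dz":0.08,"twist":0}]' | grep -E "eef|cont|time"; done
```

```text
time: 9.6
eef_pos: [0.547, -0.0118, 0.1456]
contact_force: [-0.6, 0.3, -0.7]
time: 9.85
eef_pos: [0.5472, -0.0118, 0.1451]
contact_force: [-1.3, 0.6, 0.8]
```

```bash
for i in 1 2; do python3 -m pendant '[{"dx":0,"dy":0,"dz":0.06,"twist":0},{"dx":0,"dy":0,"dz":0.06,"twist":0}]' | grep -E "eef|cont|time"; done
```

```text
time: 10.1
eef_pos: [0.5472, -0.0118, 0.145]
contact_force: [-1.9, 0.6, 4.7]
time: 10.35
eef_pos: [0.5472, -0.0118, 0.145]
contact_force: [-3.0, 1.3, 7.4]
```

```bash
python3 -m pendant '[{"dx":0,"dy":0,"dz":-0.05,"twist":0},{"dx":0,"dy":0,"dz":-0.05,"twist":0},{"dx":0,"dy":0,"dz":-0.05,"twist":0}]' 78
python3 -m pendant '[{"dx":0,"dy":0,"dz":-1,"twist":0},{"dx":0,"dy":0,"dz":-3,"twist":0},{"dx":0,"dy":0,"dz":-6,"twist":0},{"dx":0,"dy":0,"dz":-9,"twist":0},{"dx":0,"dy":0,"dz":-9,"twist":0},{"dx":0,"dy":0,"dz":-9,"twist":0}]'
python3 - <<'E'
from h import *
import pickle
c=cam("wrist"); pickle.dump(c,open("w7.pkl","wb")); cv2.imwrite("pics/w7.png",cv2.resize(c["img"][130:430,120:520],(800,600),interpolation=cv2.INTER_CUBIC)[:,:,::-1]); delta([.4458,.0321,.2])
# dish top plane in world
d=c["depth"]; pts=[]
for v in range(130,400,3):
    for u in range(150,500,3):
        if .15<d[v,u]<.4:
            o,r=ray(c,u,v); p=o+r*d[v,u]
            if .153<p[2]<.165 and np.hypot(p[0]-.5453,p[1]+.0125)<.033: pts.append(p)
P=np.array(pts); A=np.c_[P[:,0]-.5453,P[:,1]+.0125,np.ones(len(P))]; print(len(P),P.mean(0),"plane",np.linalg.lstsq(A,P[:,2],rcond=None)[0], P.min(0),P.max(0))
E
```

```text
time: 10.72
eef_pos: [0.5468, -0.0118, 0.1437]
tcp_rot: [0.991, 0.132, -0.0, -0.0]
contact_force: [0.3, 0.1, -0.2]
opening: 0.779
finger_force: 0.0
time: 11.48
eef_pos: [0.5466, -0.0117, 0.2335]
tcp_rot: [0.991, 0.132, -0.0, -0.0]
contact_force: [0.1, 0.2, -0.4]
opening: 0.782
finger_force: 0.0
at [ 0.5463 -0.0116  0.2328] tool-x deg 15.22 F [-0.8  0.2 -0.8] op 0.776 ff 0.0
delta cm [-8.55 -6.85  3.31]
998 [ 0.54762036 -0.01272762  0.15838138] plane [-4.02282834e-03  1.48083614e-04  1.58390753e-01] [ 0.51824813 -0.04169759  0.15305308] [0.57572211 0.01578841 0.16017728]
```

View pics/w7.png

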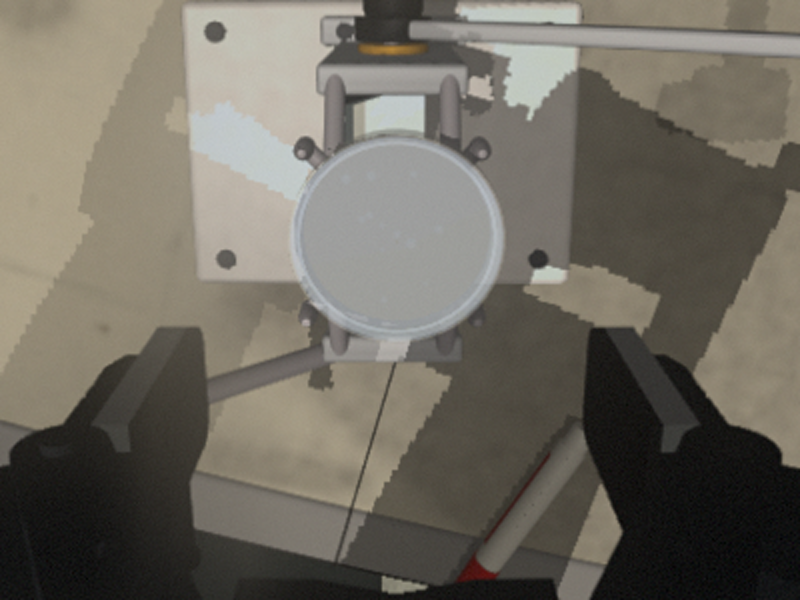

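The dish lies flat and centred between the pins: disc centre (398,237), pins at (306,149), (480,150), (305,316) and (478,316), and the fitted slope is under 0.005. Next is the lever.

```bash
python3 -m pendant '[{"dx":-4.5,"dy":-3.5,"dz":0,"twist":0},{"dx":-8.7,"dy":-6.85,"dz":0,"twist":0},{"dx":-8.7,"dy":-6.85,"dz":2.5,"twist":0},{"dx":-8.7,"dy":-6.85,"dz":5,"twist":0},{"dx":-8.7,"dy":-6.85,"dz":5,"twist":0},{"dx":-8.7,"dy":-6.85,"dz":5,"twist":0}]' 60
python3 - <<'E'
from h import *
import pickle
c=cam("wrist"); pickle.dump(c,open("w8.pkl","wb")); delta([.444,.0317,.129])
M=np.array(c["tool_from_camera"]); d=c["depth"]; v,u=np.mgrid[0:480,0:640]; m=d>0
q=cv2.undistortPoints(np.c_[u[m],v[m]].astype(float)[:,None],np.array(c["camera_matrix"]),np.array(c["distortion"]))[:,0]
P=np.c_[q[:,0]*d[m],-q[:,1]*d[m],-d[m]]@M[:3,:3].T+M[:3,3]
z0=ctrl.get_state()["eef_pos"][2]
H=P[(abs(P[:,1])<.015)&(P[:,2]>z0-.155)&(P[:,2]<z0-.125)]   # handle level
for x in np.arange(-.04,.04,.005):
    k=H[abs(H[:,0]-x)<.0025]
    if len(k)>5: print(round(x,3),len(k),"y",np.percentile(k[:,1],[2,98]).round(4),"top z world",(z0-np.percentile(k[:,2],5)).round(4))
E
```

```text
time: 12.28
eef_pos: [0.4453, 0.0314, 0.1843]
tcp_rot: [0.991, 0.132, -0.0, -0.0]
contact_force: [-0.0, 0.2, 0.5]
opening: 0.597
finger_force: 0.0
at [0.4457 0.0313 0.1849] tool-x deg 15.21 F [-0.4 -0.3 -0.5] op 0.601 ff 0.0
delta cm [-0.16 -0.08  5.59]
-0.03 41 y [-0.0061  0.0045] top z world 0.1497
-0.025 288 y [-0.0065  0.005 ] top z world 0.1498
-0.02 209 y [-0.0054  0.004 ] top z world 0.1487
-0.015 206 y [-0.0053  0.004 ] top z world 0.1488
-0.01 214 y [-0.0053  0.0039] top z world 0.1489
-0.005 228 y [-0.0057  0.0039] top z world 0.149
-0.0 227 y [-0.0057  0.0039] top z world 0.1487
0.005 228 y [-0.0056  0.0039] top z world 0.1487
0.01 239 y [-0.0056  0.0038] top z world 0.1488
0.015 236 y [-0.0056  0.0038] top z world 0.1487
0.02 251 y [-0.0055  0.0038] top z world 0.1488
0.025 304 y [-0.005  0.014] top z world 0.1482
0.03 507 y [-0.0041  0.0145] top z world 0.1471
0.035 120 y [-0.0022  0.0146] top z world 0.1452
```

```bash
python3 -m pendant '[{"dx":-0.2,"dy":-0.09,"dz":2,"twist":0},{"dx":-0.2,"dy":-0.09,"dz":4.5,"twist":0},{"dx":-0.2,"dy":-0.09,"dz":5.6,"twist":0},{"dx":-0.2,"dy":-0.09,"dz":5.6,"twist":0},{"dx":-0.2,"dy":-0.09,"dz":5.6,"twist":0}]'
python3 -m pendant '[{"dx":0,"dy":0,"dz":0,"twist":0},{"dx":0,"dy":0,"dz":0,"twist":0},{"dx":0,"dy":0,"dz":0,"twist":0},{"dx":0,"dy":0,"dz":0,"twist":0},{"dx":0,"dy":0,"dz":0,"twist":0}]' 0 30
```

```text
time: 12.95
eef_pos: [0.4439, 0.0317, 0.1294]
tcp_rot: [0.991, 0.132, 0.001, 0.0]
contact_force: [0.4, 0.1, 0.7]
opening: 0.601
finger_force: 0.0
time: 13.58
eef_pos: [0.4431, 0.0325, 0.1287]
tcp_rot: [0.991, 0.132, 0.0, -0.001]
contact_force: [-1.8, 4.5, 5.2]
opening: 0.103
finger_force: 29.4
```

```bash
python3 -m pendant '[{"dx":0,"dy":-0.4,"dz":0.5,"twist":0},{"dx":0,"dy":-0.79,"dz":1.1,"twist":0},{"dx":0,"dy":-1.41,"dz":2.3,"twist":0},{"dx":0,"dy":-1.84,"dz":3.57,"twist":0},{"dx":0,"dy":-2.08,"dz":4.9,"twist":0},{"dx":0,"dy":-2.12,"dz":5.6,"twist":0},{"dx":0,"dy":-2.12,"dz":6,"twist":0},{"dx":0,"dy":-2.12,"dz":6,"twist":0},{"dx":0,"dy":-2.12,"dz":6,"twist":0}]'
cat > m.py <<'E'
from h import *
import pickle
for n in("scene","top","wrist"): pickle.dump(cam(n),open(n+"9.pkl","wb"))
c=pickle.load(open("wrist9.pkl","rb")); delta([.444,.0317,.07])
th=np.radians(-74.8); xs=np.array([np.cos(th),np.sin(th),0]);ys=np.array([-np.sin(th),np.cos(th),0]);O=np.array([.5453,-.0125,.085])
def cloud(c,s=1):
    d=c["depth"]; v,u=np.mgrid[0:480:s,0:640:s]; d=d[::s,::s]; m=d>0
    q=cv2.undistortPoints(np.c_[u[m],v[m]].astype(float)[:,None],np.array(c["camera_matrix"]),np.array(c["distortion"]))[:,0]
    P=np.c_[q[:,0]*d[m],-q[:,1]*d[m],-d[m]]@c["T"][:3,:3].T+c["T"][:3,3]; return P-O
for n in("scene","top","wrist"):
    L=cloud(pickle.load(open(n+"9.pkl","rb"))); X,Y,Z=L@xs,L@ys,L[:,2]
    m=(abs(Y+.084)<.03)&(X<-.05)&(X>-.11)&(abs(Z)<.03); print(n,"handle region",m.sum())
    if m.sum()>5: print("  visible: z top",np.percentile(Z[m],95).round(4),"X",np.percentile(X[m],[3,97]).round(4))
    m=(abs(Y+.055)<.006)&(X<-.01)&(X>-.08)&(abs(Z)<.03)
    if m.sum()>10:
        k=np.polyfit(X[m],Z[m],1); print("  lever slope",-np.arctan(k[0]).round(4),k.round(4),m.sum())
    m=(abs(Y)<.033)&(abs(X)<.034)&(abs(Z)<.04)
    if m.sum()>10:
        k=np.linalg.lstsq(np.c_[X[m],Y[m],np.ones(m.sum())],Z[m],rcond=None)[0]; print("  mirror slope",np.arctan(k[0]).round(3),k.round(3),m.sum())
E
python3 m.py
```

```text
time: 14.7
eef_pos: [0.4375, 0.0529, 0.0679]
tcp_rot: [0.991, 0.132, 0.0, -0.001]
contact_force: [0.3, 6.8, 1.9]
opening: 0.101
finger_force: 31.3
at [0.4375 0.0529 0.0679] tool-x deg 15.18 F [0.2 5.6 2.5] op 0.101 ff 31.3
delta cm [ 0.08  2.21 -0.21]
scene handle region 208
  visible: z top 0.0244 X [-0.1095 -0.0822]
  mirror slope -0.481 [-0.522 -0.01   0.001] 99
top handle region 0
  lever slope -0.0293 [0.0293 0.0034] 40
  mirror slope -0.514 [-0.564 -0.023 -0.002] 155
wrist handle region 13358
  visible: z top 0.0288 X [-0.1056 -0.0573]
  lever slope 0.0026 [-0.0026  0.0027] 6077
  mirror slope -0.497 [-0.543  0.002 -0.001] 16977
```

```bash
cat > m2.py <<'E'
import pickle; from h import *
from scipy.optimize import least_squares
exec(open("m.py").read().split("for n in(\"scene\"")[0]); th=np.radians(-74.8); xs=np.array([np.cos(th),np.sin(th),0]);ys=np.array([-np.sin(th),np.cos(th),0]);O=np.array([.5453,-.0125,.085])
src=open("m.py").read(); exec(src[src.index("def cloud"):src.index("for n in(\"scene\",\"top\",\"wrist\"):\n")])
for f in("w2","w3","w7","scene9","wrist9"):
    L=cloud(pickle.load(open(f+".pkl","rb"))); X,Y,Z=L@xs,L@ys,L[:,2]
    if f[-1]=="9":
        m=(abs(Y)<.028)&(abs(X)<.028)&(abs(Z+X*.54)<.008)
        r=least_squares(lambda k:k[0]*X[m]+k[1]*Y[m]+k[2]-Z[m],[-.54,0,0],loss="soft_l1",f_scale=.0005); print(f,"mirror tilt",-np.arctan(r.x[0]).round(4),r.x.round(4),m.sum(),np.median(abs(r.fun)).round(5))
    s=X*np.cos(.57)+Z*np.sin(.57); h=-X*np.sin(.57)+Z*np.cos(.57)
    m=(s>.166)&(s<.178)&(h>0)&(abs(Y)<.013)&(h<.02)
    if m.sum()>40:
        g=least_squares(lambda q:np.hypot(-X[m]*np.sin(q[0])+Z[m]*np.cos(q[0]),Y[m]-q[2])-q[1],[.6,.01,0],loss="soft_l1",f_scale=.0005); print(f,"cyl a,r,y",g.x.round(4),m.sum())
        g=least_squares(lambda q:np.hypot(-X[m]*np.sin(q[0])+Z[m]*np.cos(q[0])-q[3],Y[m]-q[2])-q[1],[.6,.01,0,0],loss="soft_l1",f_scale=.0005); print("   free-axis dir",g.x.round(4))
    m=(s>.188)&(s<.215)&(h>.009)&(h<.02)&(abs(Y)<.0145)
    if m.sum()>60:
        g=least_squares(lambda k:k[0]*s[m]+k[1]*Y[m]+k[2]-h[m],[0,0,.012],loss="soft_l1",f_scale=.0005); print(f,"body top a",(.57+np.arctan(g.x[0])).round(4),"h at .2",(g.x[0]*.2+g.x[2]).round(4),m.sum())
E
python3 m2.py
```

```text
w2 cyl a,r,y [ 0.5713  0.0112 -0.0009] 1125
   free-axis dir [ 0.58    0.0112 -0.0009 -0.0015]
w2 body top a 0.5749 h at .2 0.016 2299
w3 cyl a,r,y [ 0.5693  0.0114 -0.0008] 741
   free-axis dir [ 0.5915  0.0114 -0.0008 -0.0038]
w3 body top a 0.5745 h at .2 0.016 1825
w7 cyl a,r,y [ 0.5711  0.0112 -0.0009] 1170
   free-axis dir [ 0.5849  0.0112 -0.0009 -0.0024]
w7 body top a 0.8984 h at .2 0.0195 212
scene9 mirror tilt 0.5234 [-0.5771 -0.0016  0.0012] 50 0.00016
wrist9 mirror tilt 0.5268 [-0.5816 -0.0007 -0.0008] 11503 0.00027
```

```bash
cat > m3.py <<'E'
import pickle,sys; from h import *
from scipy.optimize import least_squares
th=np.radians(-74.8); xs=np.array([np.cos(th),np.sin(th),0]);ys=np.array([-np.sin(th),np.cos(th),0]);O=np.array([.5453,-.0125,.085])
src=open("m.py").read(); exec(src[src.index("def cloud"):src.index("for n in(\"scene\",\"top\",\"wrist\"):\n")])
for f in sys.argv[1:]:
    L=cloud(pickle.load(open(f+".pkl","rb"))); X,Y,Z=L@xs,L@ys,L[:,2]
    for y in np.arange(-.115,-.045,.005):
        m=(abs(Y-y)<.0025)&(X<-.06)&(X>-.11)&(Z<.075)&(Z>-.03); 
        if m.sum()>8: print(f,"Y",round(y,3),m.sum(),"X",np.percentile(X[m],[3,97]).round(4),"Z",np.percentile(Z[m],[5,50,95]).round(4))
    for x in np.arange(-.08,.0,.01):
        m=(abs(Y+.056)<.006)&(abs(X-x)<.005)&(Z<.075)&(Z>-.03)
        if m.sum()>8: print("   rod X",round(x,3),m.sum(),"Ztop",np.percentile(Z[m],[5,50,95]).round(4),"Y",np.percentile(Y[m],[3,97]).round(4))
E
python3 m3.py w8 wrist9
python3 - <<'E'
import pickle,cv2,numpy as np
a=pickle.load(open("wrist9.pkl","rb"))["img"]; b=pickle.load(open("scene9.pkl","rb"))["img"]
im=np.zeros((600,800,3),np.uint8); im[:,:500]=cv2.resize(a[0:480,100:500],(500,600)); im[:450,500:]=cv2.resize(b[185:335,310:410],(300,450),interpolation=cv2.INTER_CUBIC)
cv2.imwrite("pics/f.png",im[:,:,::-1])
E
```

```text
w8 Y -0.115 42 X [-0.0745 -0.0641] Z [0.0604 0.0626 0.0641]
w8 Y -0.11 287 X [-0.075  -0.0636] Z [0.0579 0.0621 0.0642]
w8 Y -0.105 209 X [-0.074  -0.0646] Z [0.0588 0.0619 0.0632]
w8 Y -0.1 207 X [-0.0739 -0.0646] Z [0.0591 0.0618 0.0632]
w8 Y -0.095 213 X [-0.0739 -0.0647] Z [0.0592 0.0619 0.0633]
w8 Y -0.09 228 X [-0.0743 -0.0647] Z [0.0585 0.0617 0.0634]
w8 Y -0.085 227 X [-0.0743 -0.0647] Z [0.0584 0.0617 0.0631]
w8 Y -0.08 229 X [-0.0742 -0.0648] Z [0.0586 0.0617 0.0632]
w8 Y -0.075 240 X [-0.0742 -0.0648] Z [0.0589 0.0617 0.0632]
w8 Y -0.07 236 X [-0.0742 -0.0648] Z [0.059  0.0618 0.0632]
w8 Y -0.065 252 X [-0.0741 -0.0648] Z [0.0591 0.0618 0.0632]
w8 Y -0.06 265 X [-0.0736 -0.0612] Z [0.0554 0.0604 0.0627]
w8 Y -0.055 349 X [-0.0727 -0.0604] Z [0.0551 0.0595 0.0616]
w8 Y -0.05 75 X [-0.0706 -0.0604] Z [0.0517 0.0561 0.0598]
   rod X -0.07 460 Ztop [0.0571 0.0604 0.0623] Y [-0.0616 -0.0519]
   rod X -0.06 393 Ztop [0.0491 0.054  0.0583] Y [-0.0592 -0.0518]
   rod X -0.05 335 Ztop [0.0407 0.0454 0.0496] Y [-0.059  -0.0517]
   rod X -0.04 296 Ztop [0.0326 0.037  0.0413] Y [-0.05
[... 963 characters left out ...]
0619] Z [0.0008 0.0029 0.0049]
wrist9 Y -0.055 1964 X [-0.0932 -0.061 ] Z [0.002  0.0035 0.0047]
wrist9 Y -0.05 553 X [-0.0911 -0.0609] Z [-0.001   0.0013  0.0032]
   rod X -0.08 902 Ztop [0.0005 0.0032 0.0046] Y [-0.0592 -0.0517]
   rod X -0.07 894 Ztop [0.0001 0.0032 0.0045] Y [-0.0592 -0.0518]
   rod X -0.06 883 Ztop [0.0002 0.0031 0.0044] Y [-0.0593 -0.0517]
   rod X -0.05 881 Ztop [0.0004 0.003  0.0045] Y [-0.0592 -0.0517]
   rod X -0.04 818 Ztop [0.0004 0.0031 0.0043] Y [-0.0588 -0.0516]
   rod X -0.03 816 Ztop [0.0001 0.0029 0.0044] Y [-0.0588 -0.0517]
   rod X -0.02 804 Ztop [0.0001 0.003  0.0043] Y [-0.0587 -0.0516]
   rod X -0.01 1175 Ztop [0.0007 0.005  0.0091] Y [-0.06   -0.0515]
```

View pics/f.png

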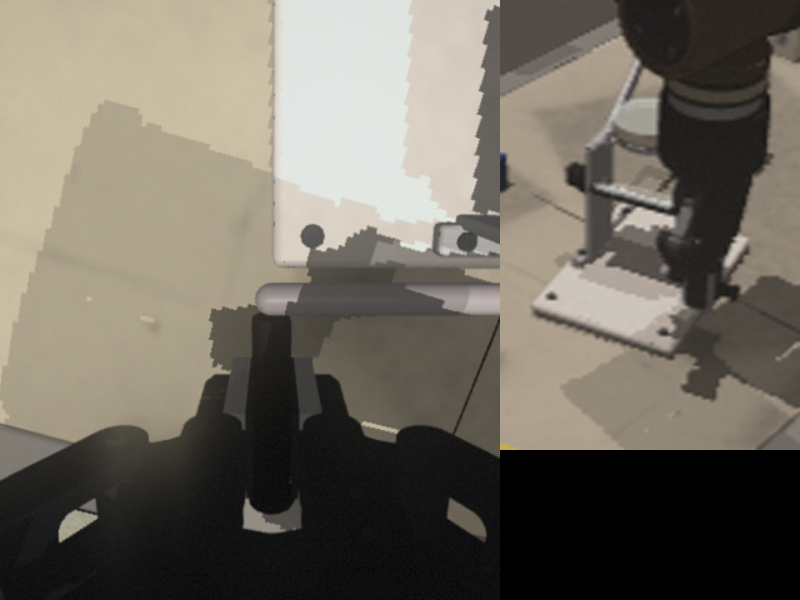

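The rod's slope (φ ≈ +0.003) and the mirror's tilt (0.525 rad) both give q ≈ 0.697. With the camera at 0.573 above level the target is q ≈ 0.722 (tilt 0.499), so the handle needs to go down about 2.2 mm. The last picture shows the bar pinched between the pads and the dish on its ring.

```bash
python3 -m pendant '[{"dx":0,"dy":0,"dz":0.12,"twist":0},{"dx":0,"dy":0,"dz":0.23,"twist":0},{"dx":0,"dy":0,"dz":0.23,"twist":0},{"dx":0,"dy":0,"dz":0.23,"twist":0},{"dx":0,"dy":0,"dz":0.23,"twist":0}]'
python3 m.py >/dev/null; python3 m2.py | grep mirror; python3 m3.py wrist9 | grep rod
```

```text
time: 15.48
eef_pos: [0.4375, 0.0528, 0.0658]
tcp_rot: [0.991, 0.132, 0.0, -0.001]
contact_force: [-0.0, 6.0, 2.7]
opening: 0.103
finger_force: 31.4
scene9 mirror tilt 0.5012 [-0.5479 -0.0013  0.0012] 61 0.00017
wrist9 mirror tilt 0.5033 [-5.506e-01  4.000e-04 -8.000e-04] 11162 0.00028
   rod X -0.08 875 Ztop [-0.001   0.0014  0.0027] Y [-0.059  -0.0518]
   rod X -0.07 869 Ztop [-0.0009  0.0016  0.0029] Y [-0.0589 -0.0518]
   rod X -0.06 873 Ztop [-0.0008  0.0018  0.0031] Y [-0.0588 -0.0517]
   rod X -0.05 872 Ztop [-0.0006  0.002   0.0032] Y [-0.0589 -0.0517]
   rod X -0.04 874 Ztop [-0.0006  0.0021  0.0034] Y [-0.0591 -0.0516]
   rod X -0.03 832 Ztop [-0.0001  0.0023  0.0037] Y [-0.059  -0.0517]
   rod X -0.02 809 Ztop [0.0001 0.0025 0.0038] Y [-0.0588 -0.0517]
   rod X -0.01 1234 Ztop [0.0005 0.005  0.0092] Y [-0.06   -0.0516]
```

```bash
python3 -m pendant '[{"dx":0,"dy":0,"dz":0.02,"twist":0},{"dx":0,"dy":0,"dz":0.02,"twist":0},{"dx":0,"dy":0,"dz":0.02,"twist":0},{"dx":0,"dy":0,"dz":0.02,"twist":0},{"dx":0,"dy":0,"dz":0.02,"twist":0},{"dx":0,"dy":0,"dz":0.02,"twist":0}]'
python3 m.py >/dev/null; python3 m2.py | grep mirror
python3 - <<'E'
import pickle; from h import *
c=pickle.load(open("scene9.pkl","rb")); u,v=proj(c,[.5453,-.0125,.159]); print(u,v,atdepth(c,u-6,v,1)); print(ctrl.get_state()["dq"].round(3))
E
```

```text
time: 16.38
eef_pos: [0.4375, 0.0528, 0.0656]
tcp_rot: [0.991, 0.132, 0.0, -0.001]
contact_force: [-1.3, 6.4, 3.3]
opening: 0.1
finger_force: 31.4
scene9 mirror tilt 0.497 [-0.5424 -0.002   0.0013] 63 0.00016
wrist9 mirror tilt 0.5017 [-0.5485 -0.0006 -0.0008] 11113 0.00028
359.54679265983725 223.65970962178773 [ 0.55519775 -0.00236129  0.15956299]
[-0.001 -0.     0.001 -0.001 -0.001 -0.001]
```

The mirror's tilt is 0.497–0.502 against the 0.499 target, it holds steadily, and the dish's top is at 0.1596 m.

```bash
python3 -c "from plant import ctrl; print(ctrl.sign_off())"
```

```text
the job is handed in; nothing more can be done
None
```

The job is handed in: the dish lies flat and released between the four pins, and the gripper is still holding the lever with the mirror at q ≈ 0.72 rad; I worked out that angle from the measured camera direction, since the stand camera's own view could not be read.

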